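Dock a keyed socket adapter in the chip programmer and latch it

TASK

Set the socket adapter flat on top of the chip programmer with its notched end towards the black hood, slide it in over the key rib until it is fully home against the stop inside, and only then swing the latch fully across behind it. Let go of everything and leave the other things on the bench where they are.

Things in the scene. Friction and masses are not known exactly. Their poses are not given: they have to be found in the camera images.
- programmer: Chip programmer: cream box fixed to the bench, x -120 to 105, y -90 to 90 mm, flat deck 42 mm above the bench. Origin on the bench; +x is the way the adapter slides in. On the deck a black hood, x 60 to 94, open only to -x, inside 74 mm wide (y -37 to 37), 13 high, outside 16 high. Home, the adapter's plate centre is at x 33, y 0, its rear edge at x -22.
- dock_stop (a point): Foot of the stop wall hidden inside the hood, on the deck, at programmer (88, 0, 42) mm; axes as the programmer's. The adapter's front edge rests here when home, 28 mm inside the hood.
- dock_key (a point): Tip of the round nose of the grey fixed key rib, half-way up, at programmer (48, 14, 46.5) mm; axes as the programmer's. The rib is 8 mm wide, 9 mm high, centred on programmer y = +14 and runs from here (12 mm out of the hood) along +x to the stop. A grey stripe on the hood's roof marks the same line.
- adapter_block (a point): Centre, half-way up, of the black socket block on the loose adapter: 36 x 36 mm, 22 high, faces along the axes; grasp it here. It stands on a green-topped plate 110 (x) x 64 (y) x 10 mm, about 120 g, lying flat; block top 32 mm above the underside. The plate's centre is 18 mm ahead (+x) of this point, its underside 21 mm below. Axes: +x to the notched front edge, z up.
- adapter_front (a point): Middle of the adapter's notched front edge, at the underside, 55 mm ahead of the plate's centre; axes as the adapter's. The notch runs in from this edge 42 mm deep, 11 mm wide, flared to 19 mm over its outer 8 mm, centred on adapter y = +14: it meets the key when adapter and programmer axes agree and their y = 0 lines coincide.
- latch (a joint): Swing latch on the deck: aluminium arm 12 mm wide turning level about an upright pin; stays where left (about 1 N at its post moves it). 0 = fully open, 2.094 rad = fully closed (end stop), arm pointing to programmer +y behind the adapter. Grows clockwise seen from above: at value q the arm points at 210 deg minus q, counted anticlockwise from programmer +x.
- latch_hinge (a point): Axis of the latch's pin, at deck level, at programmer (-30.5, -52, 42) mm; axes as the programmer's.
- latch_post (a point): The latch's upright finger post, 12 mm in diameter, 50 mm from the pin, rising from the deck to 34 mm above it (the arm at its foot is 9 mm high); the point is on its axis, 22 mm above the deck. Push or pinch it to swing the latch.
- screwdriver: Bystander: screwdriver, 180 mm, lying on the bench. Leave alone.
- capacitor: Bystander: aluminium can capacitor, 35 mm in diameter, 45 mm high, standing. Leave alone.
- chip_tray: Bystander: grey divided tray, 70 x 100 x 25 mm. Leave alone.
- heatsink: Bystander: finned aluminium heatsink, 30 x 43 x 45 mm. Leave alone.

How it is judged:
On the way:
1. the adapter is fully home on the key, flat on the deck, while the latch is still open (x of adapter_front in the frame of dock_stop between -0.003 and 0.003 m and y of adapter_front in the frame of dock_stop between -0.004 and 0.004 m and z of adapter_front in the frame of dock_stop below 0.003 m and angle between adapter_front's own z axis and vertical below 0.06 rad and value of joint latch below 1 rad), for 0.2 s.
At the end, for the whole second after the job is handed in: The adapter lies flat on the deck (tilt under 0.06 rad, front edge less than 3 mm above the deck), its front edge within 4 mm of the hidden stop (3 mm before the latch is swung) and within 4 mm of its centre line, square to within 0.08 rad, and the latch is closed (above 1.95 rad) and at rest (x of adapter_front in the frame of dock_stop between -0.004 and 0.003 m and y of adapter_front in the frame of dock_stop between -0.004 and 0.004 m and z of adapter_front in the frame of dock_stop below 0.003 m and angle between adapter_front's own z axis and vertical below 0.06 rad and angle between the x axis of adapter_front and the x axis of dock_stop, either way round below 0.08 rad and value of joint latch above 1.95 rad and velocity of joint latch between -0.05 and 0.05 rad/s); the robot touches nothing.
It fails at once if the screwdriver is moved more than 30 mm (distance of screwdriver from where it was at the start of the episode above 0.03 m).
It fails at once if the capacitor is moved more than 30 mm (distance of capacitor from where it was at the start of the episode above 0.03 m).
It fails at once if the chip tray is moved more than 30 mm (distance of chip_tray from where it was at the start of the episode above 0.03 m).
It fails at once if the heatsink is moved more than 30 mm (distance of heatsink from where it was at the start of the episode above 0.03 m).
It also fails if it takes over 64 s, if anything falls off the work surface, if the arm or the gripper's body presses on something with over 40 N, if the wrist force passes 120 N, or if a joint passes its speed limit or range.

ROBOT

A 6-joint arm with a two-finger parallel gripper is mounted at the origin on the work surface. World frame = base frame: x ahead of the robot, y to its left, z up, the work surface at z = 0. Lengths are in m, angles in rad, forces in N, time in s.
With the tool pointing down it reaches from about 0.3 to 0.85 m from the base axis. Payload 4.2 kg.
Tool frame: the origin (TCP) lies between the finger pads; the fingertips stand 8 mm ahead of it and the grasp point (between the pads) lies 11 mm behind it; z points along the fingers, y is the line along which they close (so a half turn about z gives the same grasp; the last joint's range is limited). The gripper opens to 91 mm and grips with 3 to 60 N. Pads are 32 mm wide; open, the fingers measure 118 mm over their backs; the gripper's body (76 mm by 178 mm) begins 60 mm behind the grasp point.
Start: joints at [1.16, 0.32, 1.565, -0, 1.257, -0.02], TCP at [0.219, 0.532, 0.222] pointing down, gripper open.
Joint ranges: [-3.11, 3.11], [-0.84, 2.01], [0.21, 2.61], [-1.34, 4.49], [0.05, 2.63], [-2.56, 2.56]. Speed limits (rad/s): [2.57, 2.57, 3.14, 3.14, 3.14, 3.14].

INTERFACE

Orientations are given as a unit quaternion [w, x, y, z].
In Python, from cell import r, vision gives the robot as it stands. Calls block until the motion is done:
- r.goto(position, orientation): joint-space move of the TCP to a pose.
- r.line_to(position, rot=None, vel=0.15, max_force=None): straight line of the TCP; rot=None keeps the orientation; vel is the mean speed in m/s. With max_force (N) it stops when the force on the tool has changed by that much, and returns True; else False.
- r.goto_joints(angles): joint-space move.
- r.set_gripper(opening, newtons=None): opening from 0.0 (shut) to 1.0 (fully open); newtons is the grip in N (None keeps the last); returns when the fingers have stopped.
- r.wait(seconds).
- r.inverse_kinematics(position, orientation): joint angles nearest the present ones, or None.
- vision.grab_frame(name): name is "side" or "top" or "wrist"; returns a dict with "image" (384x512x3 uint8, blue, green, red), "depth" (384x512 float32, m along the optical axis (not along the pixel's ray), 0 where there is no reading), "camera_matrix" (3x3 intrinsics, pixels), "R" (3x3) and "t" (3): a world point X has camera coordinates R X + t; the wrist camera has in their place "hand_eye" (4x4, takes a point from camera to tool coordinates, whose origin is the TCP and whose axes are the flange's). Camera axes: x right, y down, z forward; pixel columns grow to the right and rows downward; lengths in m; the calibration is good to about 2 mm. A picture is of the moment at which its call begins: read the wrist's pose just before it.
A pose or a line that the arm cannot do raises r.IKError and nothing moves.
- r.job_done(): hands the job in; it is judged then, once.
Readings, each from a call of its own:
- r.current_time(): time.
- r.current_joint_pos(): joint angles.
- r.current_qd(): joint speeds.
- r.current_joint_efforts(): joint torques, N m.
- r.current_position(): TCP position.
- r.current_tool_rot(): TCP orientation.
- r.current_ft_force(): force on the tool from outside, world axes, zero at the start.
- r.current_torque(): the same for the moment, N m.
- r.current_finger_gap(): opening from 0.0 (shut) to 1.0 (fully open).
- r.current_grasp_force(): force on a finger pad.
Only numpy, scipy, OpenCV 4.12 (cv2) and the standard library are available. Lean on these libraries where they do the work, as an engineer would, in place of code of your own. Each camera call takes 0.05 s, during which the arm holds its last target. There are 200 camera calls.

## Working session

There is one attempt and no reset: what is moved stays moved. The work goes in short steps, each a Python script; the robot and the scene stay as the last script left them, time stands still between calls to the robot, and variables do not carry over. Pictures are saved under pics/ and viewed, at most 10 in all, crops included, and the job is handed in when it is done.

```bash
ls; mkdir -p pics; python3 - <<'E'
from cell import r,vision
import cv2,numpy as np,pickle
d={}
for n in("top","side"):
    f=vision.grab_frame(n);d[n]=f;cv2.imwrite(f"pics/{n}0.png",f["image"])
    if "R" in f: print(n,f["camera_matrix"].tolist(),(-f["R"].T@f["t"]).round(3))
pickle.dump(d,open("f0.pkl","wb"));print(r.current_time(),r.current_tool_rot())
E
```

```text
pics
top [[483.200755036414, 0.0, 253.15176820497206], [0.0, 483.200755036414, 185.40165205504286], [0.0, 0.0, 1.0]] [ 5.260e-01 -1.000e-03  1.574e+00]
side [[450.0141585500763, 0.0, 263.4287245597473], [0.0, 450.0141585500763, 192.6888285374046], [0.0, 0.0, 1.0]] [ 0.159 -0.936  0.76 ]
0.1 [-1.73797870e-04  1.94175131e-01  9.80966555e-01 -7.78732651e-04]
```

View pics/top0.png

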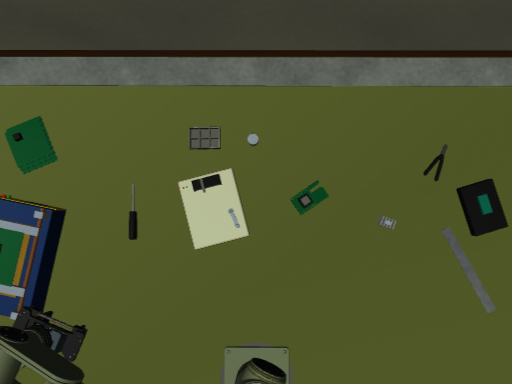

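View pics/side0.png

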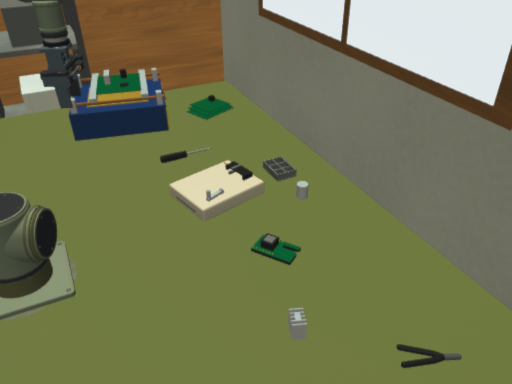

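The top view shows the programmer at about (213,209) with its hood at the upper end (206,182), and the latch at (234,217). The adapter is at about (309,197), with its block at (306,201). I'll fit both numerically and look closer.

```bash
cat > h.py <<'E'
import numpy as np,cv2
from scipy.spatial.transform import Rotation as R
def world(f,mask=None,T=None):
    """HxWx3 world points of a frame; T = TCP pose 4x4 for wrist camera"""
    d=f["depth"];K=f["camera_matrix"];v,u=np.mgrid[:d.shape[0],:d.shape[1]]
    P=np.dstack([(u-K[0,2])/K[0,0]*d,(v-K[1,2])/K[1,1]*d,d])
    if T is None: return (P-f["t"])@f["R"]
    M=T@f["hand_eye"]; return P@M[:3,:3].T+M[:3,3]
def down(yaw):
    """tool down, tool x axis at yaw in world; returns wxyz"""
    q=(R.from_euler('z',yaw)*R.from_euler('x',np.pi)).as_quat()
    return [q[3],q[0],q[1],q[2]]
def pose(r):
    T=np.eye(4);p=r.current_position();q=r.current_tool_rot()
    T[:3,3]=p;T[:3,:3]=R.from_quat([q[1],q[2],q[3],q[0]]).as_matrix();return T
E
python3 - <<'E'
from h import *;import pickle
d=pickle.load(open("f0.pkl","rb"));f=d["top"];W=world(f);im=f["image"].astype(int)
for n,(x0,x1,y0,y1),zr in(("prog",(165,260,155,260),(.036,.047)),("adapt",(280,340,170,225),(.004,.018)),("block",(280,340,170,225),(.025,.04)),("hood",(170,245,165,215),(.053,.07)),("bench",(260,290,220,260),(-1,1)),("post",(222,245,200,235),(.065,.085))):
    w=W[y0:y1,x0:x1].reshape(-1,3);m=(w[:,2]>zr[0])&(w[:,2]<zr[1]);w=w[m]
    (c,s,a)=cv2.minAreaRect((w[:,:2]*1000).astype(np.float32)) if len(w)>3 else(0,0,0)
    print(n,len(w),np.round(c,1),np.round(s,1),round(a,1),w.mean(0).round(4))
A=cv2.resize(f["image"][160:260,170:260],None,fx=6,fy=6,interpolation=2)[:,:400*2]
B=cv2.resize(f["image"][170:225,285:335],None,fx=5,fy=5,interpolation=2)
C=np.zeros((600,800,3),np.uint8);C[:,:540]=A;C[:275,545:795]=B;cv2.imwrite("pics/c1.png",C)
f=__import__("cell").vision.grab_frame("wrist");print(f["hand_eye"].round(3).tolist(),f["camera_matrix"][0,0])
E
```

```text
prog 3177 [542.8 137.8] [224.5 179.9] 14.9 [0.5351 0.137  0.0415]
adapt 780 [ 581.  -170.4] [175.3 191.4] 0.2 [ 0.579  -0.1684  0.0083]
block 122 [ 569.3 -154.6] [35.3 36.5] 35.5 [ 0.5697 -0.1548  0.032 ]
hood 297 [576.5 141.1] [144.2  90.6] 20.7 [0.6218 0.1571 0.0584]
bench 1198 [442.5 -58. ] [126.5  94.7] 0.2 [ 4.426e-01 -5.770e-02 -1.000e-04]
post 13 [489.1  59.5] [9.5 9.4] 3.5 [0.4888 0.0598 0.0749]
[[0.0, -0.965, -0.262, 0.073], [1.0, 0.0, -0.0, 0.001], [0.0, -0.262, 0.965, -0.162], [0.0, 0.0, 0.0, 1.0]] 336.90865008995183
```

View pics/c1.png

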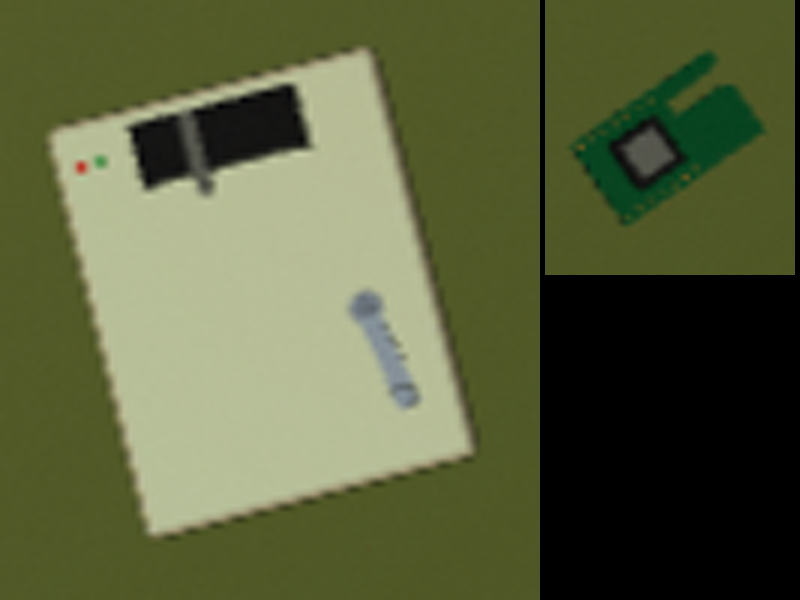

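The crop shows the hood at the box's +x end with its rib stripe on the left. The latch is open, and the adapter's notch end points up and to the right, notch on its +y side. That puts the programmer's yaw at about 14.9° and the adapter's at about -55°. Next I'll take near views with the wrist camera.

```bash
python3 - <<'E'
from h import *;from cell import r,vision;import pickle
D=np.deg2rad;out={}
for n,(x,y,z),yaw in(("prog",(.545,.14,.30),194.9),("adapt",(.58,-.17,.2),125.5)):
    r.goto([x,y,z],down(D(yaw)));r.wait(.3)
    T=pose(r);f=vision.grab_frame("wrist");f["T"]=T;out[n]=f
pickle.dump(out,open("f1.pkl","wb"));print(r.current_time(),r.current_joint_pos())
for n,f in out.items():
    W=world(f,T=f["T"]);f["W"]=W
    for nm,zr in (("deck",(.037,.047)),("hood",(.054,.064)),("post",(.07,.08)),("block",(.027,.037)),("plate",(.005,.015))):
        m=((W[...,2]>zr[0])&(W[...,2]<zr[1])&(f["depth"]>0)).astype(np.uint8)
        m=cv2.morphologyEx(m,cv2.MORPH_OPEN,np.ones((3,3)))
        k,l,s,_=cv2.connectedComponentsWithStats(m)
        if k<2: continue
        i=1+s[1:,4].argmax();w=W[l==i]
        c,sz,a=cv2.minAreaRect((w[:,:2]*1000).astype(np.float32))
        print(n,nm,len(w),np.round(c,1),np.round(sz,1),round(a,2),w.mean(0).round(4))
cv2.imwrite("pics/w1.png",cv2.resize(np.hstack([out[n]["image"] for n in out]),(800,300),interpolation=cv2.INTER_AREA))
E
```

```text
3.9583 [-3.03043851e-01  3.79372556e-01  1.52962420e+00  9.09445440e-05
  1.23216849e+00 -9.23815055e-01]
prog deck 21955 [543.1 139.1] [222.1 178.5] 14.85 [0.5278 0.1366 0.0414]
prog hood 1795 [625.2 161.2] [34.4 89.7] 14.91 [0.6247 0.1608 0.0575]
prog post 98 [489.2  62.3] [10.8 11.1] 15.1 [0.4893 0.0625 0.0752]
prog block 880 [ 570.3 -153. ] [36.1 37.7] 34.86 [ 0.5699 -0.1519  0.0316]
prog plate 2460 [ 580.7 -168.2] [ 64.6 111.8] 34.83 [ 0.5768 -0.1589  0.0097]
adapt deck 109 [658.7  79. ] [18.2  4.7] 21.93 [0.6596 0.0791 0.0394]
adapt block 1291 [ 570.4 -153.9] [35.3 36.3] 36.09 [ 0.5704 -0.1537  0.0315]
adapt plate 4308 [ 581.  -168.9] [ 64.1 110.5] 34.77 [ 0.5791 -0.1683  0.0095]
```

View pics/w1.png

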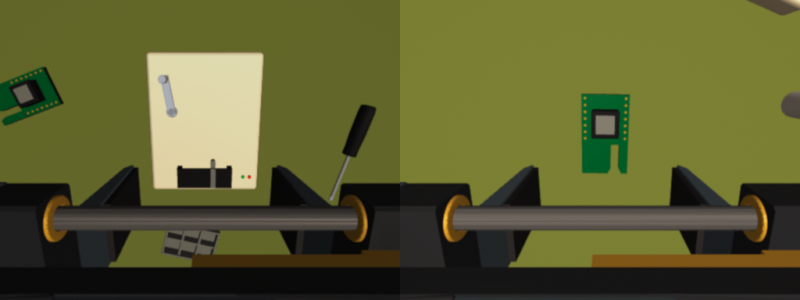

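The near views agree: programmer origin is about (550.5, 141.2) mm at yaw 14.9°, and adapter plate centre is (581, -168.9) at yaw -55.2°. The latch sits about 0.35 rad from open, which is fine. Now I'll grasp.

```bash
cat >> h.py <<'E'
O=np.array([.5505,.1412]);YAW=np.deg2rad(14.9)
def P(x,y,z):
    """programmer mm -> world m (z in mm above the bench)"""
    c,s=np.cos(YAW),np.sin(YAW);x,y=x/1e3,y/1e3
    return [O[0]+c*x-s*y,O[1]+s*x+c*y,z/1e3]
def prog(p):
    c,s=np.cos(YAW),np.sin(YAW);d=np.array(p[:2])-O
    return (np.array([c*d[0]+s*d[1],-s*d[0]+c*d[1],p[2]])*1e3).round(2)
E
python3 - <<'E'
from h import *;from cell import r,vision
q=down(np.deg2rad(124.8));b=[.5706,-.1540]
r.set_gripper(.8);r.goto(b+[.09],q)
print("touch",r.line_to(b+[.0215],vel=.08,max_force=8),r.current_position())
r.set_gripper(0,25);print(r.current_finger_gap(),r.current_grasp_force())
r.line_to(b+[.16],vel=.15);print(r.current_finger_gap(),r.current_ft_force())
r.goto(P(-35,0,130),down(np.pi+YAW));r.wait(.3)
T=pose(r);f=vision.grab_frame("wrist");cv2.imwrite("pics/w2.png",f["image"]);print(r.current_time(),prog(r.current_position()))
W=world(f,T=T)
E
```

```text
touch False [ 0.57106832 -0.15411488  0.0219779 ]
0.3966033837083316 24.996909499168396
0.3956065100159128 [ 0.61415757 -0.07861176 -2.23546043]
9.175 [-34.9   -0.64 130.01]
```

View pics/w2.png

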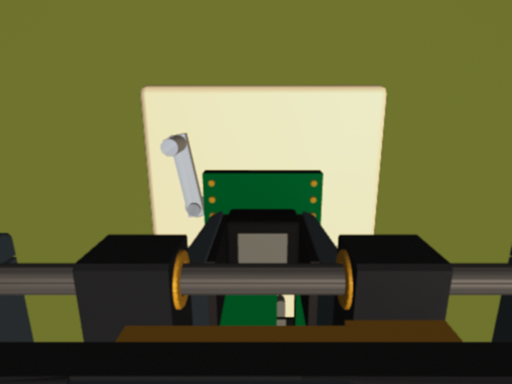

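The adapter is held square: its rear edge is level at row 171, and the notch at (285,300) lines up with the rib. Next come lowering and the guarded slide.

```bash
python3 - <<'E'
from h import *;from cell import r,vision
r.line_to(P(-35,0,72),vel=.12)
print("down",r.line_to(P(-35,0,58),vel=.03,max_force=3),prog(r.current_position()),r.current_ft_force())
z=prog(r.current_position())[2]
r.line_to(P(-35,0,z+.3),vel=.03)
print("slide1",r.line_to(P(-2,0,z+.3),vel=.05,max_force=10),prog(r.current_position()),r.current_ft_force())
print("slide2",r.line_to(P(22,0,z+.3),vel=.03,max_force=10),prog(r.current_position()),r.current_ft_force(),r.current_finger_gap(),r.current_time())
E
```

```text
down True [-3.426e+01 -2.000e-02  6.307e+01] [-0.48934522 -0.16745054  1.66279066]
slide1 False [-2.050e+00 -1.000e-02  6.333e+01] [ 0.4317404 -0.2921744 -2.0255469]
slide2 True [1.488e+01 1.000e-02 6.307e+01] [-0.99270594 -0.14567195  4.29965383] 0.3948258524052245 11.8667
```

It stopped at x = 14.9, close to the expected 15. I'll press once more, release, and check the rear edge.

```bash
python3 - <<'E'
from h import *;from cell import r,vision
print(r.line_to(P(19,0,63.2),vel=.02,max_force=12),prog(r.current_position()),r.current_ft_force())
r.set_gripper(.55);p=r.current_position();r.line_to(P(14,0,160),vel=.15)
r.goto(P(-20,0,200),down(np.pi+YAW));r.wait(.3)
T=pose(r);f=vision.grab_frame("wrist");W=world(f,T=T);cv2.imwrite("pics/w3.png",f["image"]);print(r.current_time())
w=(W.reshape(-1,3)[:,:2]-O);c,s=np.cos(YAW),np.sin(YAW);w=np.c_[w@[c,s],w@[-s,c]]*1e3;z=W[...,2].ravel()*1e3
ok=(f["depth"].ravel()>0)&(abs(w[:,0])<130)&(abs(w[:,1])<95)
for n,a,b in(("plate",48.5,56),("hood",56.5,60),("block",68,80)):
    m=ok&(z>a)&(z<b)
    if n!="hood": m&=(abs(w[:,1])<36)&(w[:,0]>-60)&(w[:,0]<60)
    q=w[m];print(n,len(q),np.percentile(q,[1,99],axis=0).round(1).tolist(),cv2.minAreaRect(q.astype(np.float32)),z[m].mean().round(1))
m=ok&(z>48.5)&(z<56)&(abs(w[:,1])<36)&(w[:,0]<5)&(w[:,0]>-60)
for a,b in((-30,-10),(-10,10),(10,30)):
    k=m&(w[:,1]>a)&(w[:,1]<b);print(a,w[k,0].min().round(1),z[k].mean().round(2))
m=ok&(z>72)&(w[:,1]<-38);print("post",w[m].mean(0),m.sum())
E
```

```text
False [1.506e+01 2.000e-02 6.298e+01] [-8.75160387 -2.45738822  7.01547347]
14.2083
plate 3543 [[-21.7, -31.3], [59.2, 31.8]] ((18.933029174804688, 0.31951332092285156), (64.15060424804688, 82.04969024658203), 89.98416137695312) 51.5
hood 48 [[-84.8, -58.4], [59.7, 30.2]] ((-12.5760498046875, -8.623519897460938), (157.16763305664062, 78.39339447021484), 8.186705589294434) 57.9
block 1505 [[-2.8, -17.5], [32.2, 18.0]] ((14.948514938354492, 0.2846508026123047), (36.08343505859375, 36.136905670166016), 89.69979858398438) 73.4
-30 -22.1 51.54
-10 -22.0 51.54
10 -21.9 51.52
post [-47.06483134 -50.83726034] 11253
```

View pics/w3.png

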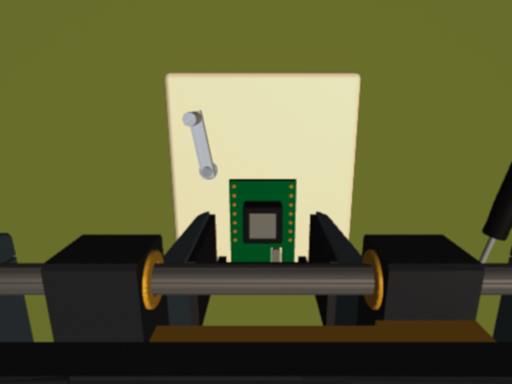

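The adapter is fully home: its rear edge is at x = -22.0 across the full width, and it's flat and square. The latch is still open, with its post at (190,118). Now I'll pinch the post and swing it.

```bash
python3 - <<'E'
from h import *;from cell import r,vision
H=np.array([-30.5,-52]);D=np.deg2rad
pt=lambda a,rad=50:H+rad*np.array([np.cos(D(a)),np.sin(D(a))])
q=down(np.pi+YAW)
r.set_gripper(.5);r.goto(P(*pt(190),120),q)
print("hit",r.line_to(P(*pt(190),64.5),vel=.08,max_force=6))
r.set_gripper(0,20);print("gap mm",r.current_finger_gap()*91)
for a in range(182,92,-8): 
    if r.line_to(P(*pt(a),64.5),vel=.06,max_force=15): print("stopped",a,r.current_ft_force())
print("end",r.line_to(P(*(pt(90)+[3,0]),64.5),vel=.03,max_force=10),prog(r.current_position()),r.current_ft_force(),r.current_finger_gap()*91)
r.set_gripper(.35);r.line_to(P(*pt(90),150),vel=.15)
r.goto(P(-60,0,220),q);r.wait(.3)
T=pose(r);f=vision.grab_frame("wrist");W=world(f,T=T);cv2.imwrite("pics/w4.png",f["image"]);print(r.current_time())
w=(W.reshape(-1,3)[:,:2]-O);c,s=np.cos(YAW),np.sin(YAW);w=np.c_[w@[c,s],w@[-s,c]]*1e3;z=W[...,2].ravel()*1e3
m=(z>72)&(z<80)&(w[:,0]<-10)&(w[:,0]>-60)&(abs(w[:,1])<30);print("post",w[m].mean(0),m.sum())
m=(z>68)&(z<78)&(w[:,0]>-15)&(w[:,0]<50)&(abs(w[:,1])<25);print("block",cv2.minAreaRect(w[m].astype(np.float32)))
E
```

```text
hit False
gap mm 11.101496183212365
end False [-28.57  -2.15  64.37] [-1.38150196 -4.32207648 -0.54993559] 11.053990263454418
22.075
post [-30.68981849  -1.99915527] 119
block ((9.138819694519043, 0.2812347412109375), (35.18632507324219, 24.880939483642578), 89.94636535644531)
```

View pics/w4.png

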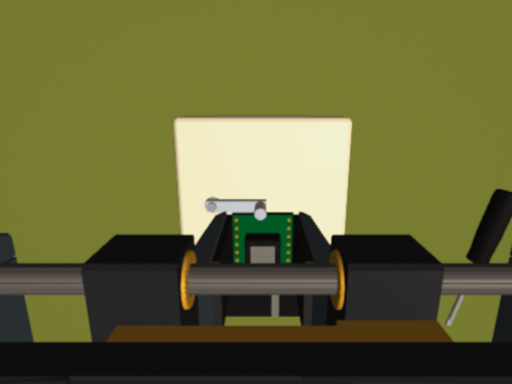

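The latch arm lies straight across at row 205, with its post at (-30.7, -2.0), which is fully closed. The adapter hasn't moved (block rear edge about -3 mm), and the gripper is clear.

```bash
python3 -c "
from cell import r
print(r.job_done())"
```

```text
the job is handed in; nothing more can be done
None
```

The adapter is fully home on the key, the latch was then swung fully closed, the gripper is clear, and I handed the job in just after 22 s; the hand-in returned no verdict.

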